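# Gauge the thickness of a brass bar on the bench comparator

### The job

Check the thickness of the brass bar on the comparator stand: with the gauge head still raised, slide the bar straight back along the steel plate until its end is against the back stop, so that it lies squarely under the gauge's foot. Then press the head's black knob all the way down until the head stands on its stop collar and the sprung foot rests on the bar, and let go, leaving the gauge reading. Leave the flux jar and the felt block where they stand.

Things in the scene. Friction and masses are not known exactly. Their poses are not given: they have to be found in the camera images.
- comparator: Heavy fixed gauge stand: dark green base 200 x 110 mm, ground steel plate along its middle 64 mm wide, 32 mm above the bench, x = -110 to +74 mm. Origin at bench height straight below the gauge's foot; x points from the open front to the steel column at the back (axis at x = +60 mm, top 194 mm above the bench), z up. Head 44 mm wide, its dial reaching x = -26 mm.
- stop_face (a point): Middle of the front face of the back stop, a dark steel rail across the plate, 60 mm wide and 9 mm high above the plate; face at x = +30 mm of the comparator. The point is 5 mm above the plate; axes as the comparator's.
- knob_top (a point): Centre of the flat top of the black palm knob (32 mm across) on the dark green gauge head, straight above the foot. 192 mm above the bench with the head fully up, 142 mm when it stands on the stop collar. The head stays where it is left.
- foot_tip (a point): Underside of the sprung foot below the head (12 mm across). With the foot free it is 110 mm below knob_top.
- gauge_head (a joint): How far the head has been pushed down its column from its top position: 0 to 0.050 m; at 0.050 it stands on the stop collar. It is stiff: about 5 to 10 N on the knob moves it slowly.
- gauge_foot (a joint): How far the sprung foot is pushed up into the head, 0 (free) to 0.016 m; the red needle on the dial shows it. With the head on its collar this is the thickness of what lies under the foot.
- brass_bar: Brass bar, 105 mm long (its x), 30 mm wide (y), 10 mm thick, 0.26 kg, flat on the plate, standing 30 to 50 mm short of the back stop. Origin at the centre of its underside. Against the stop and square, its origin is at x = -22.5 mm, y = 0 of the comparator, 32 mm above the bench.
- flux_jar: Small glass jar, 47 mm across, 35 mm tall, standing on the bench; bystander. Origin at the centre of its underside.
- felt_block: Round dark brown felt block, 74 mm across, 44 mm tall; bystander. Origin at the centre of its underside.

How it is judged (in metres and radians):
On the way:
1. the bar lies flat against the back stop, under the raised foot (within 5 mm of the stop, 9 mm of the middle line, 7 degrees of square; head pushed down less than 22 mm) (x of brass_bar in the frame of comparator above -0.0275 m and y of brass_bar in the frame of comparator between -0.009 and 0.009 m and height (world z) of brass_bar below 0.035 m and angle between the x axis of brass_bar and the x axis of comparator, either way round below 0.12 rad and value of joint gauge_head below 0.022 m), for 0.2 s.
At the end, for the whole second after the job is handed in: The head stands on its stop collar (within 2.5 mm), the foot rests on the bar and reads its 10 mm thickness within 1.5 mm; the bar lies flat and still, within 5 mm of the back stop, within 9 mm of the middle line and within 7 degrees of square (value of joint gauge_head above 0.0475 m and value of joint gauge_foot between 0.0085 and 0.0115 m and x of brass_bar in the frame of comparator between -0.0275 and -0.019 m and y of brass_bar in the frame of comparator between -0.009 and 0.009 m and angle between the x axis of brass_bar and the x axis of comparator, either way round below 0.12 rad and angle between brass_bar's own z axis and vertical below 0.05 rad and linear speed of brass_bar below 0.01 m/s); the robot touches nothing.
It fails at once if the flux jar is shoved more than 20 mm or tipped (distance of flux_jar from where it was at the start of the episode above 0.02 m or angle between flux_jar's own z axis and vertical above 0.5 rad).
It fails at once if the felt block is shoved more than 20 mm (distance of felt_block from where it was at the start of the episode above 0.02 m).
It also fails if it takes over 40 s, if anything falls off the work surface, if the arm or the gripper's body presses on something with over 40 N, if the wrist force passes 120 N, or if a joint passes its speed limit or range.

### The arm

A 6-joint arm with a two-finger parallel gripper is mounted at the origin on a cart in front of the work surface, level with it; the furniture and walls round the work are solid. World frame = base frame: x ahead of the robot, y to its left, z up, the work surface at z = 0. Lengths are in mm, angles in rad, forces in N, time in s.
With the tool pointing down it reaches from about 275 to 725 mm from the base axis. Payload 5.6 kg.
Tool frame: the origin (TCP) lies between the finger pads; the fingertips stand 22 mm ahead of it and the grasp point (between the pads) lies 3 mm ahead of it; z points along the fingers, y is the line along which they close (so a half turn about z gives the same grasp; the last joint's range is limited). The gripper opens to 85 mm and grips with 20 to 120 N. Pads are 22 mm wide; open, the fingers measure 114 mm over their backs; the gripper's body (76 mm by 85 mm) begins 54 mm behind the grasp point. The pads swing forward as they close: fully open they stand 13 mm farther back than shut.
Start: joints at [-0.936, 0.255, 0.108, 0, -1.424, -0.285], TCP at [188.51, -516.679, 253.283] pointing down, gripper open.
Joint ranges: [-2.95, 2.95], [-1.21, 1.97], [-1.09, 1.5], [-2.87, 1.71], [-2.94, -0.07], [-3.05, 3.05]. Speed limits (rad/s): [2.57, 2.57, 3.14, 3.14, 3.14, 3.14].

### API

Orientations are given as a unit quaternion [w, x, y, z].
In Python, from rig import bot gives the robot as it stands. Calls block until the motion is done:
- bot.move_ptp(position, orientation): joint-space move of the TCP to a pose.
- bot.servo_line(position, rot=None, velocity=150): straight line of the TCP; rot=None keeps the orientation; velocity is the mean speed in mm/s.
- bot.goto_joints(angles): joint-space move.
- bot.grip(opening, effort=None): finger opening in mm; effort is the grip in N (None keeps the last); returns when the fingers have stopped.
- bot.hold(seconds).
- bot.solve_ik(position, orientation): joint angles nearest the present ones, or None.
- bot.get_image(name): name is "scene" or "top"; returns the picture (400x640x3 uint8, blue, green, red); there is no depth.
- bot.calibration(name): a dict with "fovy" (degrees; the focal length in pixels is half the picture's height over the tangent of half this angle, whatever the lens; pixels are square), "cx", "cy" (the principal point, pixels), "k1" (the pictures are not rectified: a ray, as slopes to the right and down, at radius r is drawn at 1 + k1 r^2 times it, then the intrinsics apply), "T" (4x4, takes a point from camera to world coordinates). Camera axes: x right, y down, z forward; pixel columns grow to the right and rows downward; lengths in mm; the calibration is good to about 2 mm. A picture is of the moment at which its call begins. calibration takes no time and is no camera call.
A pose or a line that the arm cannot do raises bot.IKError and nothing moves.
- bot.close_job(): hands the job in; it is judged then, once.
Trained networks look in the newest picture that a camera, given by its name, has taken for a name from the list of things; names that differ only in an ending like _2 or _b are one class to them, and where a whole thing is asked for, a point or a joint stands for the part that bears it (a point fixed in the world has none). Each returns a list of dicts, best first, with "p" (0 to 1); they miss things now and then, are a little off and sometimes report something else, mostly with a low value. They report only what shows in the picture. A call takes as long as a camera call.
- bot.spot_in(name, camera): "bbox" ([left, top, right, bottom] in pixels, round what is visible of it).
Readings, each from a call of its own:
- bot.read_time(): time.
- bot.read_joint_positions(): joint angles.
- bot.read_qd(): joint speeds.
- bot.read_joint_torque(): joint torques, N m.
- bot.read_eef_pos(): TCP position.
- bot.read_eef_rot(): TCP orientation.
- bot.read_wrist_force(): force on the tool from outside, world axes, zero at the start.
- bot.read_moment(): the same for the moment, N m.
- bot.read_finger_gap(): finger opening in mm.
- bot.read_grasp_force(): force on a finger pad.
Only numpy, scipy, OpenCV 4.12 (cv2) and the standard library are available. Lean on these libraries where they do the work, as an engineer would, in place of code of your own. Each camera call takes 0.05 s, during which the arm holds its last target. There are 200 camera calls.

## Working session

There is one attempt and no reset: what is moved stays moved. The work goes in short steps, each a Python script; the robot and the scene stay as the last script left them, time stands still between calls to the robot, and variables do not carry over. Pictures are saved under pics/ and viewed, at most 10 in all, crops included, and the job is handed in when it is done.

```bash
mkdir -p pics
python3 - <<'E'
from rig import bot
import cv2, numpy as np
for c in("scene","top"):
    cv2.imwrite(f"pics/{c}0.png",bot.get_image(c)); k=bot.calibration(c)
    print(c,k["fovy"],k["cx"],k["cy"],k["k1"],np.round(k["T"],3).tolist())
    for n in("comparator","knob_top","brass_bar","flux_jar","felt_block","stop_face"):
        print(n,[(np.round(d["bbox"]).tolist(),round(d["p"],2)) for d in bot.spot_in(n,c)[:2]])
print(bot.read_time(),bot.read_eef_rot())
E
```

```text
scene 46.783711210991875 306.71820202775393 200.11980096617435 -0.11828314458469313 [[-0.708, -0.518, 0.479, 148.098], [-0.706, 0.53, -0.47, 339.703], [-0.01, -0.672, -0.741, 769.525], [0.0, 0.0, 0.0, 1.0]]
comparator []
knob_top [([228.0, 180.0, 276.0, 234.0], 0.97)]
brass_bar [([256.0, 241.0, 303.0, 286.0], 0.81)]
flux_jar [([370.0, 216.0, 396.0, 238.0], 0.66)]
felt_block [([320.0, 170.0, 352.0, 200.0], 0.88)]
stop_face [([223.0, 164.0, 320.0, 308.0], 0.61)]
top 42.3610056000918 324.9368888727321 199.23354002737335 -0.04050039596578345 [[0.028, -0.992, 0.124, 415.513], [-1.0, -0.028, 0.002, -67.682], [0.002, -0.124, -0.992, 1078.447], [0.0, 0.0, 0.0, 1.0]]
comparator [([251.0, 118.0, 317.0, 228.0], 0.63)]
knob_top [([267.0, 120.0, 294.0, 176.0], 0.95)]
brass_bar [([271.0, 178.0, 293.0, 225.0], 0.96)]
flux_jar [([377.0, 231.0, 401.0, 255.0], 0.93)]
felt_block [([381.0, 150.0, 415.0, 186.0], 0.96)]
stop_face [([271.0, 179.0, 294.0, 224.0], 0.69), ([250.0, 121.0, 320.0, 235.0], 0.6)]
0.7 [-5.64390379e-06 -1.74013439e-01  9.84743278e-01 -7.84866655e-06]
```

Run:
```python
import cv2
a=cv2.imread("pics/top0.png")[95:265,220:440];cv2.imwrite("pics/t1.png",cv2.resize(a,None,fx=3.5,fy=3.5,interpolation=2))
a=cv2.imread("pics/scene0.png")[140:330,190:430];cv2.imwrite("pics/s1.png",cv2.resize(a,None,fx=3,fy=3,interpolation=2))
```

```text
(no output)
```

View pics/t1.png

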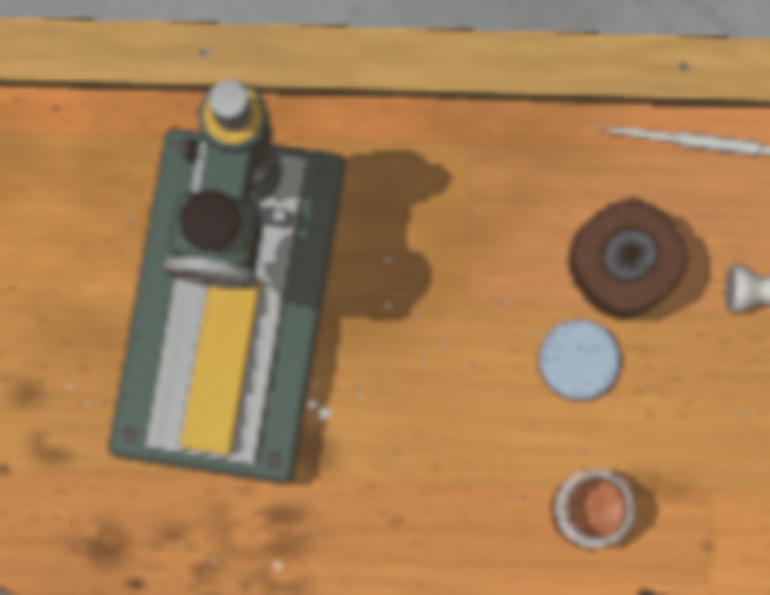

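View pics/s1.png

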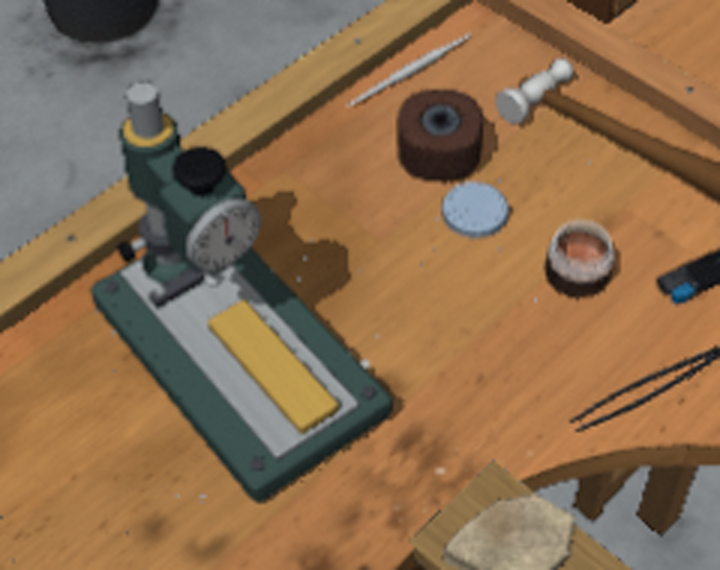

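The top crop shows the stand at left: knob at about (211,220), column top (230,100), and the bar's front corners at (181,447) and (231,455). The jar and felt block are well to the right. The scene crop confirms that the head is up, with the bar short of the stop and off the middle line.

```bash
cat > h.py <<'E'
from rig import bot
import numpy as np, cv2
def px2w(c,pts,z):
    k=bot.calibration(c);f=200/np.tan(np.radians(k["fovy"]/2));T=np.array(k["T"])
    d=(np.array(pts,float)-[k["cx"],k["cy"]])/f; u=d.copy()
    for _ in range(20): u=d/(1+k["k1"]*(u**2).sum(1,keepdims=True))
    r=np.c_[u,np.ones(len(u))]@T[:3,:3].T
    return T[:3,3]+r*((z-T[2,3])/r[:,2])[:,None]
def t(pts,z): return px2w("top",np.array(pts)/3.5+[220,95]-[.36,.36],z)
def s(pts,z): return px2w("scene",np.array(pts)/3+[190,140]-[.33,.33],z)
E
python3 - <<'E'
from h import *
np.set_printoptions(precision=1,suppress=True)
print("knob",t([(211,220)],192),s([(200,163)],192)); print("col",t([(230,100)],194),s([(143,92)],194))
print("platefront",t([(147,446),(258,463)],32),s([(277,456),(357,403)],32))
b=t([(181,447),(231,455),(258,290),(207,287)],42);print("bar",b)
print("bar scene",s([(303,427),(338,403),(246,302),(209,322)],42))
for z in(20,28):print("base",t([(168,130),(343,157),(290,482),(110,452)],z))
# refine bar by colour
im=cv2.imread("pics/scene0.png");
for n,c in(("top",0),("scene",1)):
    im=cv2.imread(f"pics/{n}0.png");h=cv2.cvtColor(im,cv2.COLOR_BGR2HSV)
    m=cv2.inRange(h,(20,120,120),(32,255,255))
    x=bot.spot_in("brass_bar",n)[0]["bbox"];x=[int(v) for v in x];q=np.zeros_like(m);q[x[1]-3:x[3]+4,x[0]-3:x[2]+4]=m[x[1]-3:x[3]+4,x[0]-3:x[2]+4]
    p=cv2.findNonZero(q);r=cv2.boxPoints(cv2.minAreaRect(p));print(n,len(p),r);print(px2w(n,r,42))
E
```

```text
knob [[597.5  14.4 192. ]] [[593.5  23.2 192. ]]
col [[658.8   7.1 194. ]] [[660.5  10.2 194. ]]
platefront [[495.8  61.3  32. ]
 [487.7  -3.5  32. ]] [[497.8  63.6  32. ]
 [490.1   1.9  32. ]]
bar [[495.   40.5  42. ]
 [491.2  11.5  42. ]
 [587.6  -0.6  42. ]
 [588.6  29.1  42. ]]
bar scene [[496.7  42.1  42. ]
 [493.8  14.8  42. ]
 [592.8   1.9  42. ]
 [597.9  29.9  42. ]]
base [[687.1  58.4  20. ]
 [673.4 -47.2  20. ]
 [477.9 -21.9  20. ]
 [492.5  84.4  20. ]]
base [[685.1  57.4  28. ]
 [671.5 -47.4  28. ]
 [477.4 -22.3  28. ]
 [492.   83.2  28. ]]
top 659 [[271.3 221.8]
 [279.6 174.8]
 [293.4 177.3]
 [285.1 224.3]]
[[496.   40.6  42. ]
 [592.4  27.6  42. ]
 [588.1  -0.7  42. ]
 [491.9  12.6  42. ]]
scene 714 [[258.3 248.3]
 [269.7 238.1]
 [302.1 274.2]
 [290.7 284.4]]
[[597.   33.2  42. ]
 [599.7   0.9  42. ]
 [493.8  15.4  42. ]
 [492.9  45.6  42. ]]
```

```bash
cat >> h.py <<'E'
O=np.array([600,15.]);yaw=-0.128
ex=np.array([np.cos(yaw),np.sin(yaw)]);ey=np.array([-ex[1],ex[0]])
Q=[0,-np.sin(yaw/2),np.cos(yaw/2),0]
def C(x,y,z): return [*(O+x*ex+y*ey),z]
E
python3 - <<'E'
from h import *
np.set_printoptions(precision=1,suppress=True)
bot.move_ptp(C(-140,-2,200),Q); bot.grip(0,30)
bot.servo_line(C(-140,-2,57),velocity=120)
f0=np.array(bot.read_wrist_force());print(f0,bot.read_time(),bot.read_eef_pos(),bot.read_finger_gap())
bot.servo_line(C(-122,-2,57),velocity=40)
x=-122
while x<-76:
    x+=2 if x<-96 else 1
    bot.servo_line(C(x,-2,57),velocity=40)
    f=np.array(bot.read_wrist_force())-f0; fx=-f[:2]@ex
    print(x,round(fx,1),end="; ")
    if fx>8: break
print(bot.read_time())
im=bot.get_image("top");cv2.imwrite("pics/t2.png",cv2.resize(im[95:265,220:440],None,fx=3.5,fy=3.5,interpolation=2))
im=bot.get_image("scene");cv2.imwrite("pics/s2.png",cv2.resize(im[140:330,190:430],None,fx=3,fy=3,interpolation=2))
E
```

```text
[-0.2 -0.7  0.3] 5.1083 [461.4  31.1  57.6] -0.010753296308139202
-120 -0.5; -118 0.0; -116 2.3; -114 0.0; -112 0.9; -110 -0.4; -108 0.9; -106 1.2; -104 0.4; -102 0.3; -100 1.0; -98 0.2; -96 1.4; -95 1.3; -94 1.4; -93 0.8; -92 1.3; -91 0.3; -90 0.1; -89 1.5; -88 1.1; -87 -0.3; -86 0.7; -85 1.0; -84 4.3; -83 7.4; -82 10.2; 12.4583
```

View pics/s2.png

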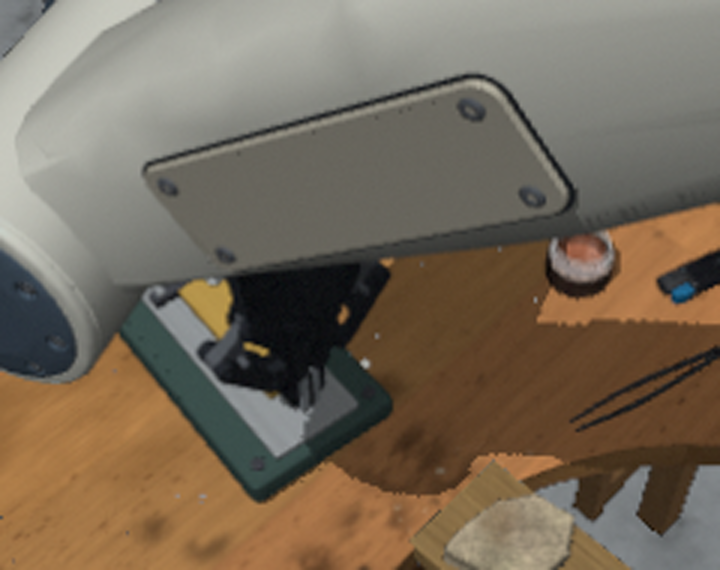

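The arm hides most of the stand, but the force rise at −84 mm matches contact with the stop. I'll back off and look.

Run:
```python
from h import *
np.set_printoptions(precision=1,suppress=True)
bot.servo_line(C(-140,-2,57),velocity=120)
bot.servo_line(C(-140,-2,235),velocity=200)
bot.move_ptp(C(-160,-150,250),Q)
im=bot.get_image("top");cv2.imwrite("pics/t3.png",cv2.resize(im[95:265,220:440],None,fx=3.5,fy=3.5,interpolation=2))
im=bot.get_image("scene");cv2.imwrite("pics/s3.png",cv2.resize(im[140:330,190:430],None,fx=3,fy=3,interpolation=2))
print(bot.read_time())
a=cv2.imread("pics/t3.png");b=cv2.imread("pics/s3.png");cv2.imwrite("pics/ts3.png",np.vstack([a[:480,:400],]))
```

```text
14.9833
```

View pics/t3.png

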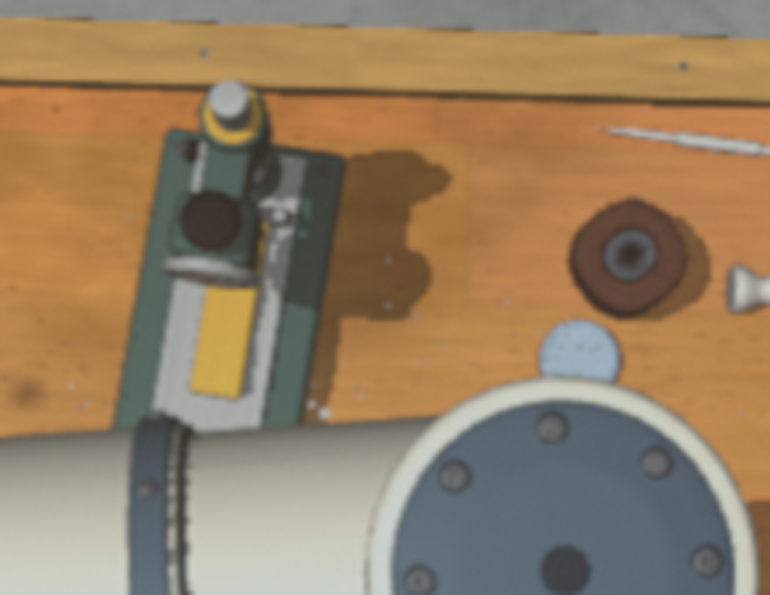

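View pics/s3.png

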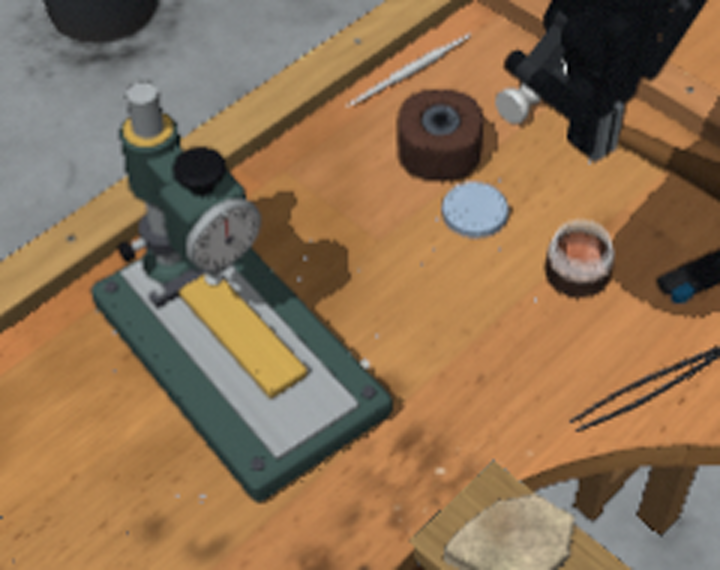

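Both pictures show the bar against the stop and square, with its front corners at (191,390) and (240,398) in the top crop. The jar and felt block haven't moved. Next I'll press the knob.

Run:
```python
from h import *
np.set_printoptions(precision=1,suppress=True)
m=t([(191,390),(240,398)],42).mean(0)[:2]-O; print("bar centre",m@ex+52.5*1,m@ey)
bot.move_ptp(C(-1,0,250),Q)
f0=np.array(bot.read_wrist_force())
bot.servo_line(C(-1,0,219),velocity=100)
z=219;hold=0
while z>156:
    z-=2 if z>168 else 1
    bot.servo_line(C(-1,0,z),velocity=25)
    f=np.array(bot.read_wrist_force())-f0;p=bot.read_eef_pos()
    print(z,round(p[2],1),round(f[2],1),end="; ")
    if f[2]>40 or (z<168 and f[2]>22): break
    if bot.read_time()>32: break
print(bot.read_time())
```

```text
bar centre -21.596738663706475 -2.68488139943131
217 217.5 -1.2; 215 214.9 0.1; 213 212.7 -0.1; 211 210.8 0.1; 209 208.8 0.1; 207 206.8 -0.0; 205 204.8 -1.3; 203 202.9 -0.2; 201 201.0 0.0; 199 198.9 -0.1; 197 196.7 -0.8; 195 194.7 0.7; 193 192.7 -0.0; 191 190.7 -1.4; 189 188.8 0.5; 187 186.8 -1.5; 185 184.8 -1.0; 183 182.8 -0.8; 181 180.8 0.1; 179 178.8 -0.8; 177 176.7 -0.9; 175 174.7 0.0; 173 172.9 0.3; 171 170.9 1.0; 169 168.9 1.2; 167 166.8 2.3; 166 166.0 1.6; 165 165.0 3.7; 164 164.1 4.3; 163 164.1 8.7; 162 164.1 13.3; 161 164.0 17.7; 160 164.0 22.0; 159 164.0 28.0; 24.8167
```

Run:
```python
from h import *
bot.servo_line(C(-1,0,260),velocity=120)
bot.move_ptp(C(-160,-150,250),Q)
im=bot.get_image("scene");cv2.imwrite("pics/s4.png",cv2.resize(im[140:330,190:430],None,fx=3,fy=3,interpolation=2))
print(bot.read_time())
```

```text
26.7417
```

View pics/s4.png

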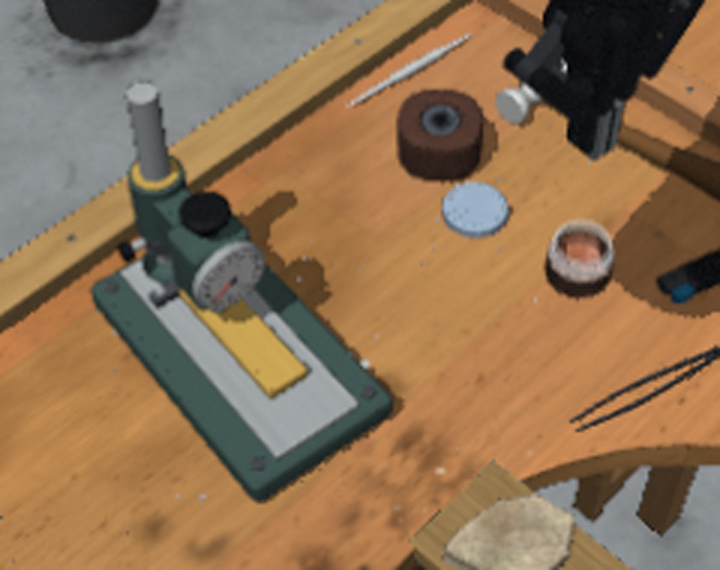

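The head is down with the knob at about (205,208) and the needle is deflected. The bar's front corner is unchanged at (273,393), and the arm is clear.

```bash
python3 -c "
from rig import bot
print(bot.close_job())"
```

```text
the job is handed in; nothing more can be done
None
```

The job is handed in, with no verdict returned: the bar is against the back stop about 3 mm off the middle line, the head stopped solidly at collar height (knob top 142 mm) with the needle deflected, the jar and felt block look unmoved, and the arm is clear.

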